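# Clear the flange off the counting scale and press the sunken tare key

### The job

The empty bin on the counting scale has to be tared, but a flange has been left lying over the tare key, the square one at the bottom of the square well. With the fingertips push the flange sideways along the scale's control deck until neither key well is covered, leaving it lying flat on the deck - slide it, do not pick it up - then reach down into the square well, press the tare key right down, hold it for about a second and let go. Do not press the round power key, and leave the bin and the other things on the bench where they are.

Things in the scene. Friction and masses are not known exactly. Their poses are not given: they have to be found in the camera images.
- scale: Grey scale fixed to the bench, 320 x 440 mm (x, y), origin under its centre; front is -x. Control deck: x -154 to -5 mm, 60 mm above the bench, with an 8 mm high rim at the front and both ends (inner faces x = -154, y = +/-214). Steel pan, x -2 to 122, 20 mm above the deck; display behind it 75 mm above the deck. Key wells at x = -85, y = +60 and -60: either may be the tare.
- tare_mouth (a point): Centre of the mouth of the tare key's square well, level with the deck; axes as the scale's. The well is 48 x 48 mm with upright walls, in a black 60 x 60 mm plate flush with the deck. The white square key, 30 x 30 mm, lies at its centre, its top 18 mm below the deck; it moves 6 mm straight down on a spring. At the start the flange covers this well.
- tare_key (a joint): Travel of the tare key, m: 0 released, 0.006 fully down. Its spring needs about 1.5 N to start and 4.5 N fully down; it comes back up when let go.
- power_mouth (a point): Centre of the mouth of the power key's round well, level with the deck, 120 mm from the tare's along the scale's y; round, 48 mm across, in the same black plate. Its white round key, 30 mm across, lies 18 mm below the deck. Not to be pressed.
- power_key (a joint): Travel of the round power key, m: 0 released, 0.006 fully down. Must stay released.
- flange: Loose green steel flange lying flat on the deck over the tare well: a disc 90 mm across, 14 mm thick, with a hub 40 mm across on top (28 mm high in all), about 0.5 kg; origin at the centre of its underside, z up. It slides with friction; there is room for it on the deck between the tare well and the nearest end rim.
- bin: Loose empty black bin on the weighing pan, 85 x 150 x 50 mm (x, y, z), origin at the centre of its underside. Leave alone.
- spare: Loose green flange on the bench at the +y side of the scale, 110 mm across, 30 mm high; origin at the centre of its underside. Leave alone.
- ring: Loose brown ring on the bench at the -y side of the scale, 80 mm across, 20 mm high; origin at the centre of its underside. Leave alone.
- wrench: Loose steel wrench, 170 mm long, lying on the bench in front of the scale. Leave alone.
- tin: Loose metal can on the bench at the +y side of the scale, 70 mm across, 90 mm high; origin at the centre of its underside. Leave alone.
- mug: Loose blue mug on the bench at the -y side of the scale, 80 mm across, 90 mm high; origin at the centre of its underside. Leave alone.
- bolt: Loose steel bolt standing on its head on the bench in front of the scale, 24 mm across, 50 mm high; origin at the centre of its underside. Leave alone.
Mind the look-alikes: they are no part of the job. What is shaped like the flange but blue or yellow is not meant.

How it is judged:
By the outcome, as a careful person would: the job done as asked, in the order asked, and still so for the second after the job is handed in, with the robot touching nothing.
It also fails if it takes over 42 s, if anything falls off the work surface, if the arm or the gripper's body presses on something with over 40 N, if the wrist force passes 120 N, or if a joint passes its speed limit or range.

### The arm

A 6-joint arm with a two-finger parallel gripper is mounted at the origin on the work surface. World frame = base frame: x ahead of the robot, y to its left, z up, the work surface at z = 0. Lengths are in m, angles in rad, forces in N, time in s.
With the tool pointing down it reaches from about 0.25 to 0.775 m from the base axis. Payload 4 kg.
Tool frame: the origin (TCP) lies at the centre of the arm's flange, where the gripper is bolted on; the fingertips stand ahead of it and the grasp point (between the pads) lies 180 mm ahead of it (robot.tcp_to_tips is the z of the fingertips in the tool frame, in m); z points along the fingers, y is the direction in which the jaws open and shut (so a half turn about z gives the same grasp; the last joint's range is limited). The gripper opens to 94 mm and grips with 3 to 60 N. Pads are 16 mm wide; open, the fingers measure 119 mm over their backs; the gripper's body (75 mm by 177 mm) begins 78 mm behind the grasp point.
Start: joints at [1.133, 0.087, 1.371, -0, 1.684, -0.103], TCP at [0.181, 0.519, 0.405] pointing down, gripper open.
Joint ranges: [-3.1, 3.1], [-0.76, 2.03], [0.27, 2.55], [-1.08, 4.22], [0.17, 2.65], [-2.57, 2.57]. Speed limits (rad/s): [2.79, 2.79, 3.14, 3.14, 3.14, 3.14].

### API

Orientations are given as [roll, pitch, yaw] about the fixed x, y, z axes, in that order (R = Rz(yaw) Ry(pitch) Rx(roll)).
In Python, from bench import robot gives the robot as it stands.
- The arm moves only by the tool move_arm, never from a script. Its argument "increments" is a list that holds one entry, the list of rows, each a list of 7 numbers: the opening, from 0 (shut) to 1 (fully open), then the shift along the tool's x, y, z as a fraction of full scale, then the turn, a rotation vector about the tool's x, y, z as a fraction of full scale. In form: [[[jaw, dx, dy, dz, rx, ry, rz], ...]]. A call has 1 to 8 rows; each row is the pose to reach, as a shift and turn from the pose commanded when the call began, along the tool's axes at that moment; what a row does not reach only later rows make up. Full scale, the value 1, is 0.1 m for a shift and pi/2 rad for a turn. A row lasts 1/12 s, in which the tool goes at most 41.7 mm and 7.16 degrees, less where a joint would pass 70% of its speed; a pose out of reach is approached as far as the arm can. A call with a number of a shift or a turn outside -1 to 1 is refused whole. A call with a gripper value outside its range is refused whole. The fingers move at their own pace and stop on an object; the grip force is fixed at half the most. Time passes only in rows, so rows that repeat a pose let the fingers close. It gives the time, the measured TCP pose, the force and the opening at its end, in the units of the state.
- robot.get_obs(): the state, without advancing time (a new reading comes with each control period).
- robot.snapshot(name): name is "side" or "top" or "wrist"; returns (picture, depth): 384x512x3 uint8, red, green, blue; 384x512 float32, m along the optical axis (not along the pixel's ray), 0 where there is no reading.
- robot.camera_params(name): a dict with "mtx" (3x3 intrinsics, pixels), "R" (3x3) and "t" (3): a world point X has camera coordinates R X + t. Camera axes: x right, y down, z forward; pixel columns grow to the right and rows downward; lengths in m; the calibration is good to about 2 mm. A picture is of the moment at which its call begins: read the wrist's pose just before it. camera_params takes no time and is no camera call; for the wrist camera it gives the pose at the moment of the call.
- robot.close_job(): hands the job in, once; it reports no verdict.
The state is a dict: "time": time; "joint_positions": joint angles; "qvel": joint speeds; "joint_torque": joint torques, N m; "tool_pos": TCP position; "ee_rot": TCP orientation; "wrist_force": force on the tool from outside, world axes, zero at the start; "wrist_torque": the same for the moment, N m; "width": finger opening in m.
Only numpy, scipy, OpenCV 4.12 (cv2) and the standard library are available. Lean on these libraries where they do the work, as an engineer would, in place of code of your own. Each camera call takes 0.05 s, during which the arm holds its last target.

## Working session

There is one attempt and no reset: what is moved stays moved. The work goes in short steps, Python scripts to look and compute and a tool call to move; the robot and the scene stay as the last step left them, time stands still between calls to the robot, and variables do not carry over. Pictures are saved under pics/ and viewed, and the job is handed in when it is done.

Besides the shell and the picture viewer there is one more tool, called as a command line: name --argument value ..., lists and objects as JSON in quotes. move_arm: Moves the arm, as the interface text tells. Its arguments: {"type":"object","properties":{"increments":{"type":"array","items":{"type":"array","items":{"type":"array","items":{"type":"number","minimum":-1,"maximum":1}}}}},"required":["increments"]}

```bash
mkdir -p pics
cat > h.py <<'E'
import numpy as np,cv2
from bench import robot
def snap(n,f):
    p=robot.camera_params(n); im,d=robot.snapshot(n)
    np.savez(f'{f}.npz',im=im,d=d,**{k:np.array(v) for k,v in p.items()})
    cv2.imwrite(f'pics/{f}.png',im[:,:,::-1]); return im,d,p
def cloud(f):
    z=np.load(f'{f}.npz'); d=z['d']; v,u=np.mgrid[:d.shape[0],:d.shape[1]]
    K=z['mtx']; c=np.stack([(u-K[0,2])*d/K[0,0],(v-K[1,2])*d/K[1,1],d],-1)
    return (c-z['t'])@z['R'],z['im'],d
E
python3 - <<'E'
from h import *
for n in('top','side','wrist'): snap(n,n+'0')
o=robot.get_obs(); print(o, robot.tcp_to_tips)
E
```

```text
{'time': 0.15, 'joint_positions': array([ 1.13292633e+00,  8.77934714e-02,  1.37185098e+00, -8.46042305e-07,
        1.68358341e+00, -1.03126284e-01]), 'qvel': array([ 0.00334009, -0.0025332 , -0.00515338, -0.00048121, -0.00061432,
       -0.00011238]), 'joint_torque': array([ 1.47921404e-03, -3.40643656e+01, -3.02792966e+01,  7.19333813e-02,
        3.05143883e-02, -1.04674357e-04]), 'tool_pos': array([0.180677  , 0.51939937, 0.40379674]), 'ee_rot': array([-3.13996604e+00, -1.67498067e-04,  2.80684871e+00]), 'wrist_force': array([ 0.93076907,  0.36036415, -0.31999782]), 'wrist_torque': array([ 0.00420278, -0.02155372, -0.02329831]), 'width': 0.09412421282964026} 0.1992
```

View pics/top0.png

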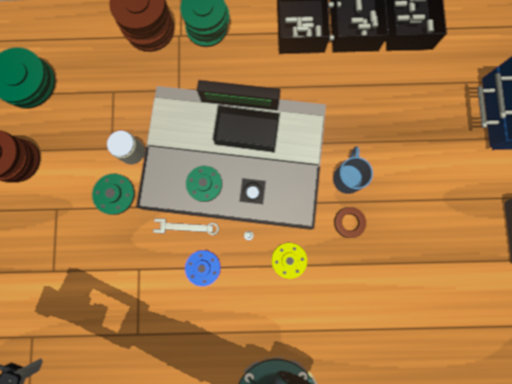

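View pics/side0.png

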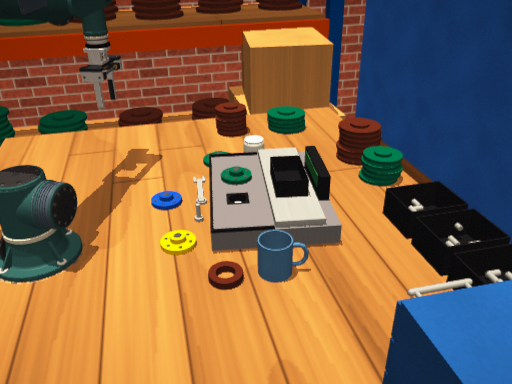

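View pics/wrist0.png

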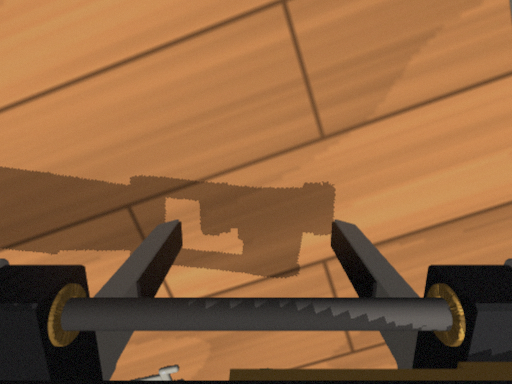

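The top view shows two green candidates. The one at (204,183) lies on the grey control deck over the left (+y) well, so it's the flange meant. The one at (113,194) is on the bench, so it's the spare. The uncovered well with the round key is at (253,191). Blue (203,268) and yellow (290,261) are look-alikes. I'll measure and confirm in a crop.

Run:
```python
from h import *
P,im,d=cloud('top0')
hsv=cv2.cvtColor(im,cv2.COLOR_RGB2HSV)
cr=im[75:235,85:345]; cv2.imwrite('pics/crop.png',cv2.resize(cr,None,fx=3,fy=3,interpolation=cv2.INTER_CUBIC)[:,:,::-1])
g=(hsv[...,0]>60)&(hsv[...,0]<90)&(hsv[...,1]>120)
v,u=np.mgrid[:384,:512]
f=g&(abs(u-204)<25)&(abs(v-183)<25)
q=P[f]; print('flange',len(q),np.median(q,0),np.percentile(q,[1,99],axis=0))
lo=f&(P[...,2]<.079); hi=f&(P[...,2]>.08)
for n,m in(('lo',lo),('hi',hi)):
    if m.sum()>10:
        pts=P[m][:,:2].astype(np.float32); print(n,m.sum(),cv2.minEnclosingCircle(pts*1000))
# deck points: z~.06
dk=(abs(P[...,2]-.06)<.004)&(u>130)&(u<330)&(v>140)&(v<235)
pts=(P[dk][:,:2]*1000).astype(np.float32); print('deck',np.median(P[dk],0),cv2.minAreaRect(pts))
# whole scale
sc=(P[...,2]>.03)&(u>138)&(u<330)&(v>80)&(v<235)
print('scale',cv2.minAreaRect((P[sc][:,:2]*1000).astype(np.float32)))
# well
w=(P[...,2]<.055)&(abs(u-253)<13)&(abs(v-191)<13)
print('well',w.sum(),np.median(P[w],0),cv2.minEnclosingCircle((P[w][:,:2]*1000).astype(np.float32)))
bl=(hsv[...,2]<70)&(abs(u-253)<18)&(abs(v-191)<18)
print('plate',cv2.minAreaRect((P[bl][:,:2]*1000).astype(np.float32)))
for (a,b) in((204,268),(290,261),(248,236),(113,194),(125,145),(350,222),(246,128)): print((a,b),P[b,a])
```

```text
flange 765 [0.53564423 0.16338508 0.07393723] [[0.49631914 0.12428234 0.06988448]
 [0.57793829 0.20515121 0.09035714]]
lo 611 ((538.0260620117188, 164.47789001464844), 43.05539321899414)
hi 151 ((469.260498046875, 106.45613098144531), 109.20777130126953)
deck [0.53279887 0.08578192 0.05947228] ((563.8345336914062, 116.40689086914062), (475.265869140625, 221.9525909423828), 82.01910400390625)
scale ((585.776123046875, 110.98640441894531), (471.1329650878906, 376.3851623535156), 81.89305877685547)
well 282 [0.52105354 0.04438034 0.03144529] ((519.04638671875, 44.54338455200195), 23.728103637695312)
plate ((465.92523193359375, 52.35115051269531), (50.408363342285156, 156.64881896972656), 83.03124237060547)
(204, 268) [0.33058319 0.17069847 0.02876984]
(290, 261) [ 0.34292286 -0.04419666  0.03022981]
(248, 236) [0.40687312 0.0587633  0.04665477]
(113, 194) [0.52251431 0.40351729 0.03109131]
(125, 145) [0.63538658 0.35567994 0.08716364]
(350, 222) [ 0.43806842 -0.20736689 -0.00244601]
(246, 128) [0.67317167 0.05724382 0.07957225]
```

View pics/crop.png

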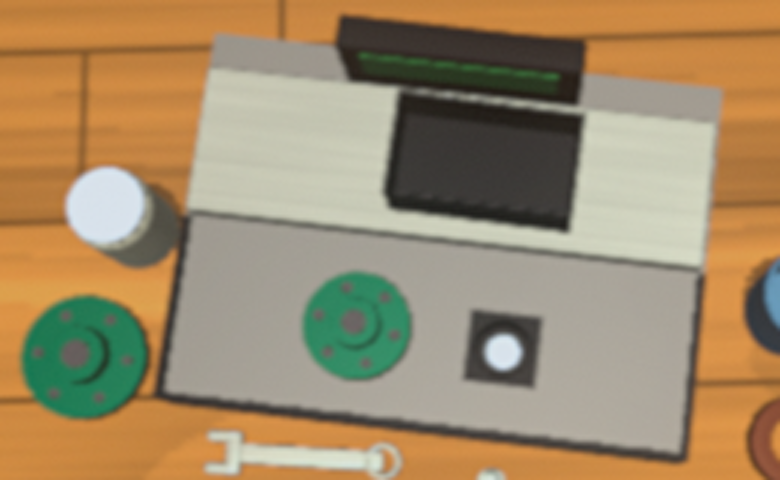

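The crop confirms it: the green flange with a hub lies on the deck over the left well, and the round white key is in the uncovered right well. So tare is the +y well and the push goes toward the +y end. Next I'll refine the yaw.

```bash
cat >> h.py <<'E'
def go(pos,yaw,cmd=None):
    """numbers for a row: pos=TCP target world, yaw deg, tool down"""
    from scipy.spatial.transform import Rotation as Ro
    o=robot.get_obs(); R0=Ro.from_euler('xyz',o['ee_rot']); p0=o['tool_pos']
    R1=Ro.from_euler('xyz',[np.pi,0,np.radians(yaw)])
    print('t',round(o['time'],2),'shift',np.round(R0.inv().apply(np.array(pos)-p0)/.1,3),'turn',np.round((R0.inv()*R1).as_rotvec()/(np.pi/2),3))
E
python3 - <<'E'
from h import *
P,im,d=cloud('top0'); v,u=np.mgrid[:384,:512]
# front rim: per column, lowest row with z>.05
X=[]
for c in range(150,306,3):
    r=[k for k in range(190,235) if P[k,c,2]>.064-.009]
    X.append(P[max(r),c])
X=np.array(X); 
l=cv2.fitLine(X[:,:2].astype(np.float32),cv2.DIST_HUBER,0,.001,.001).ravel(); print('front yaw',np.degrees(np.arctan2(l[1],l[0])),l, X[:,2].mean())
# pan/deck step line: z crossing .07
X=[]
for c in list(range(160,310,3)):
    r=[k for k in range(140,185) if .074<P[k,c,2]<.09 and not 160<c*0+k<0]
    if r: X.append(P[max(r),c])
X=np.array(X); 
X=np.array([x for x in X if not(.12<x[1]<.21 and x[0]<.59)])
l=cv2.fitLine(X[:,:2].astype(np.float32),cv2.DIST_HUBER,0,.001,.001).ravel(); print('step yaw',np.degrees(np.arctan2(l[1],l[0])),l)
m=(abs(P[...,2]-.0595)<.004)&(u>150)&(u<300)&(v>150)&(v<220); print('deck z',P[m][:,2].mean())
hsv=cv2.cvtColor(im,cv2.COLOR_RGB2HSV)
wk=(im.min(2)>170)&(abs(u-253)<13)&(abs(v-191)<13); print('key',P[wk].mean(0),wk.sum())
g=(hsv[...,0]>60)&(hsv[...,0]<90)&(hsv[...,1]>120)&(abs(u-204)<28)&(abs(v-183)<28)
print('flange mean',P[g].mean(0), P[g&(P[...,2]>.082)].mean(0))
go((.4,.35,.404),110); go((.527,.102,.404),82)
E
```

```text
front yaw 81.91891 [0.14057444 0.9900701  0.4462451  0.07055278] 0.10017001053322387
step yaw 81.78633 [0.14286494 0.9897422  0.6018853  0.04435258]
deck z 0.05944072242582671
key [0.5176987  0.04579771 0.04075539] 97
flange mean [0.53645153 0.16365238 0.07853796] [0.53571497 0.16115221 0.09938539]
t 0.15 shift [-2.628e+00 -8.790e-01 -1.000e-03] turn [-0.001  0.     0.565]
t 0.15 shift [-4.642e+00 -2.805e+00  2.000e-03] turn [-0.001  0.001  0.876]
```

move_arm --increments '[[[0.53, -0.35, -0.2, 0, 0, 0, 0], [0.53, -0.7, -0.4, 0, 0, 0, 0], [0.53, -1, -0.6, 0, 0, 0, 0], [0.53, -1, -0.6, 0, 0, 0, 0]]]'

```text
time: 0.48
tool_pos: [0.2582, 0.4265, 0.4045]
ee_rot: [-3.14, 0.003, 2.801]
wrist_force: [0.4, -0.9, 0.6]
width: 0.0709
```

move_arm --increments '[[[0.53, -0.35, -0.2, 0, 0, 0, 0], [0.53, -0.7, -0.4, 0, 0, 0, 0], [0.53, -1, -0.6, 0, 0, 0, 0], [0.53, -1, -0.6, 0, 0, 0, 0]]]'

```text
time: 0.82
tool_pos: [0.3329, 0.3371, 0.4044]
ee_rot: [-3.14, 0.002, 2.8]
wrist_force: [-0.4, 0.4, -0.6]
width: 0.0497
```

move_arm --increments '[[[0.53, -0.35, -0.2, 0, 0, 0, 0], [0.53, -0.7, -0.4, 0, 0, 0, 0], [0.53, -1, -0.6, 0, 0, 0, 0], [0.53, -1, -0.6, 0, 0, 0, 0]]]'

```text
time: 1.15
tool_pos: [0.4075, 0.2478, 0.4042]
ee_rot: [-3.14, 0.002, 2.8]
wrist_force: [-0.7, 0.2, -0.2]
width: 0.0497
```

move_arm --increments '[[[0.53, -0.35, -0.2, 0, 0, 0, 0.08], [0.53, -0.7, -0.4, 0, 0, 0, 0.15], [0.53, -1, -0.6, 0, 0, 0, 0.22], [0.53, -1, -0.6, 0, 0, 0, 0.3], [0.53, -1, -0.6, 0, 0, 0, 0.38], [0.53, -1, -0.6, 0, 0, 0, 0.45]]]'

```text
time: 1.65
tool_pos: [0.4799, 0.1619, 0.4042]
ee_rot: [-3.141, -0.001, 2.093]
wrist_force: [-0.4, -0.2, -0.2]
width: 0.0499
```

Run:
```python
from h import *
go((.527,.102,.404),81.85);o=robot.get_obs();print(o['joint_positions'],o['tool_pos'],o['width'])
```

```text
t 1.65 shift [-0.754  0.11   0.001] turn [-0.001 -0.001  0.423]
[ 2.13062989e-01 -9.68696437e-03  1.47194307e+00  1.20172182e-03
  1.68037819e+00 -3.09075800e-01] [0.47987385 0.16191365 0.40417866] 0.049923908486578523
```

move_arm --increments '[[[0.53, -0.38, 0.05, 0, 0, 0, 0.08], [0.53, -0.754, 0.11, 0, 0, 0, 0.16], [0.53, -0.754, 0.11, 0, 0, 0, 0.24], [0.53, -0.754, 0.11, 0, 0, 0, 0.32], [0.53, -0.754, 0.11, 0, 0, 0, 0.4], [0.53, -0.754, 0.11, 0, 0, 0, 0.423], [0.53, -0.754, 0.11, 0, 0, 0, 0.423]]]'

```text
time: 2.23
tool_pos: [0.5272, 0.1031, 0.4043]
ee_rot: [-3.141, -0.001, 1.436]
wrist_force: [-1.2, -0.7, -0.2]
width: 0.0499
```

Run:
```python
from h import *
snap('wrist','w1');snap('side','s1')
go((.527,.102,.265),81.85)
```

```text
t 2.33 shift [-1.000e-02  1.000e-03  1.394e+00] turn [-0.    -0.     0.006]
```

View pics/w1.png

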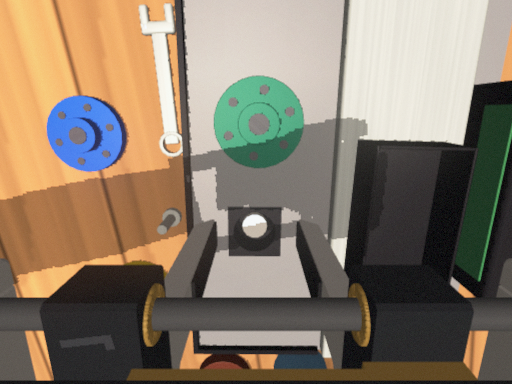

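View pics/s1.png

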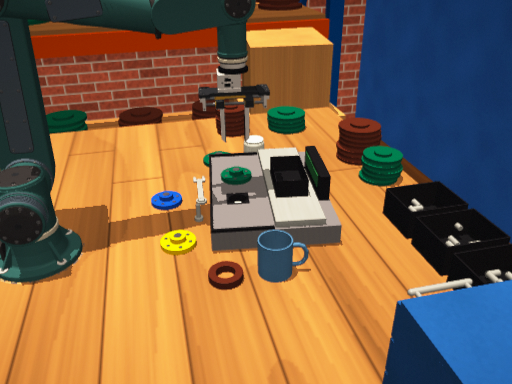

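The wrist view shows the flange at (258,122), centred between the fingers, and the round power key at (255,228). Next, refine positions from this view.

Run:
```python
from h import *
P,im,d=cloud('w1'); v,u=np.mgrid[:384,:512]
hsv=cv2.cvtColor(im,cv2.COLOR_RGB2HSV)
g=(hsv[...,0]>60)&(hsv[...,0]<90)&(hsv[...,1]>100)&(abs(u-258)<60)&(abs(v-122)<60)
f=g&(P[...,2]<.08)
print('flange',cv2.minEnclosingCircle((P[f][:,:2]*1000).astype(np.float32)),np.median(P[f][:,2]))
wk=(im.min(2)>150)&(abs(u-255)<20)&(abs(v-228)<25); print('pkey',P[wk].mean(0))
dk=(P[...,2]>.055)&(P[...,2]<.064)&(u>200)&(u<330)&(v<200)&~g; print('deckz',np.median(P[dk][:,2]))
pl=(im.max(2)<60)&(abs(u-255)<30)&(v>200)&(v<258)&(abs(P[...,2]-.06)<.004)
print('plate',cv2.minAreaRect((P[pl][:,:2]*1000).astype(np.float32)))
```

```text
flange ((537.6849975585938, 164.95867919921875), 44.21623992919922) 0.07437685267288979
pkey [0.5172043  0.04832153 0.04578852]
deckz 0.06033943629139863
plate ((517.0330810546875, 45.6724853515625), (58.465797424316406, 57.220672607421875), 81.15071868896484)
```

move_arm --increments '[[[0.53, -0.01, 0, 0.35, 0, 0, 0], [0.53, -0.01, 0, 0.7, 0, 0, 0], [0.53, -0.01, 0, 1, 0, 0, 0], [0.53, -0.01, 0, 1, 0, 0, 0]]]'

```text
time: 2.67
tool_pos: [0.5247, 0.1012, 0.2972]
ee_rot: [-3.128, 0.003, 1.437]
wrist_force: [-1.2, 0.2, -2.2]
width: 0.0497
```

move_arm --increments '[[[0.53, 0, 0, 0.15, 0, 0, 0], [0.53, 0, 0, 0.25, 0, 0, 0], [0.53, 0, 0, 0.33, 0, 0, 0], [0.53, 0, 0, 0.39, 0, 0, 0], [0.53, 0, 0, 0.39, 0, 0, 0]]]'

```text
time: 3.08
tool_pos: [0.5269, 0.1009, 0.2651]
ee_rot: [-3.14, 0.0, 1.436]
wrist_force: [-0.2, -1.0, -0.1]
width: 0.0497
```

Run:
```python
from h import *
snap('wrist','w2')
o=robot.get_obs();print(o['tool_pos'],o['wrist_force'],o['width'])
ux=np.array([.142,.99,0]);T=np.array([.535,.164,0]);
for k in(-.035,.045): go(T+k*ux+[0,0,.265],81.85)
```

```text
[0.52711831 0.1009288  0.26578753] [0.63568798 0.20275536 0.10964828] 0.04999614587139741
t 3.13 shift [ 0.286 -0.009  0.008] turn [-0.    -0.     0.005]
t 3.13 shift [ 1.086 -0.004  0.008] turn [-0.    -0.     0.005]
```

View pics/w2.png

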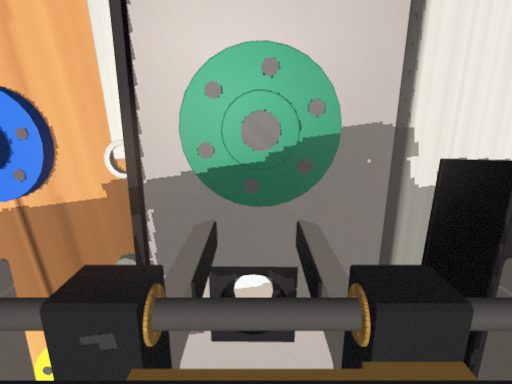

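The fingertips sit behind the flange at disc height and are centred on it. Pushing toward +y.

move_arm --increments '[[[0.53, 0.08, 0, 0, 0, 0, 0], [0.53, 0.16, 0, 0, 0, 0, 0], [0.53, 0.23, 0, 0, 0, 0, 0], [0.53, 0.3, 0, 0, 0, 0, 0], [0.53, 0.37, 0, 0, 0, 0, 0], [0.53, 0.44, 0, 0, 0, 0, 0], [0.53, 0.5, 0, 0, 0, 0, 0], [0.53, 0.55, 0, 0, 0, 0, 0]]]'

```text
time: 3.8
tool_pos: [0.5347, 0.1559, 0.2661]
ee_rot: [3.141, 0.0, 1.436]
wrist_force: [-1.0, -3.9, 3.0]
width: 0.05
```

move_arm --increments '[[[0.53, 0.07, 0, 0, 0, 0, 0], [0.53, 0.15, 0, 0, 0, 0, 0], [0.53, 0.23, 0, 0, 0, 0, 0], [0.53, 0.31, 0, 0, 0, 0, 0], [0.53, 0.38, 0, 0, 0, 0, 0], [0.53, 0.44, 0, 0, 0, 0, 0], [0.53, 0.48, 0, 0, 0, 0, 0], [0.53, 0.5, 0, 0, 0, 0, 0]]]'

```text
time: 4.47
tool_pos: [0.5412, 0.2056, 0.2656]
ee_rot: [-3.141, -0.0, 1.436]
wrist_force: [-1.3, -3.9, 4.1]
width: 0.0498
```

Run:
```python
from h import *
snap('wrist','w3')
o=robot.get_obs();print(o['tool_pos'],o['wrist_force'],o['width'])
```

```text
[0.54124448 0.20565713 0.26553679] [ 0.03602493 -2.50487731  2.8936507 ] 0.049825750312835516
```

View pics/w3.png

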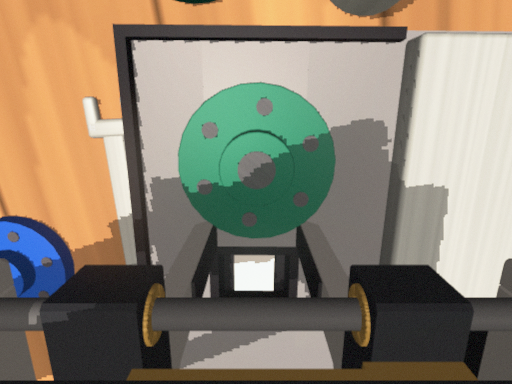

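The square white key is now visible at (253,273), and the flange at (257,160) is clear of the black plate and away from the rim. Back off, lift, close the jaws and turn.

move_arm --increments '[[[0.53, -0.1, 0, 0, 0, 0, 0], [0.53, -0.2, 0, 0, 0, 0, 0], [0.53, -0.2, 0, 0, 0, 0, 0], [0.53, -0.2, 0, -0.3, 0, 0, 0], [0.53, -0.2, 0, -0.6, 0, 0, 0], [0, -0.3, 0, -0.9, 0, 0, 0], [0, -0.4, 0, -1, 0, 0, 0], [0, -0.4, 0, -1, 0, 0, 0]]]'

```text
time: 5.18
tool_pos: [0.5362, 0.1638, 0.3693]
ee_rot: [3.135, -0.002, 1.433]
wrist_force: [0.4, 0.5, 0.2]
width: 0.0335
```

move_arm --increments '[[[0, -0.2, 0, 0, 0, 0, 0], [0, -0.4, 0, 0, 0, 0, 0], [0, -0.6, 0, 0, 0, 0, 0], [0, -0.6, 0, 0, 0, 0, 0]]]'

```text
time: 5.52
tool_pos: [0.5271, 0.1032, 0.3628]
ee_rot: [-3.137, 0.002, 1.432]
wrist_force: [0.5, -0.2, -0.5]
width: 0.0064
```

Run:
```python
from h import *
snap('wrist','w4')
o=robot.get_obs();print(o['tool_pos'],o['wrist_force'],o['width'])
```

```text
[0.52730576 0.10454979 0.36308845] [ 0.50964205  0.68797417 -0.01521599] 0.0024439368632148267
```

View pics/w4.png

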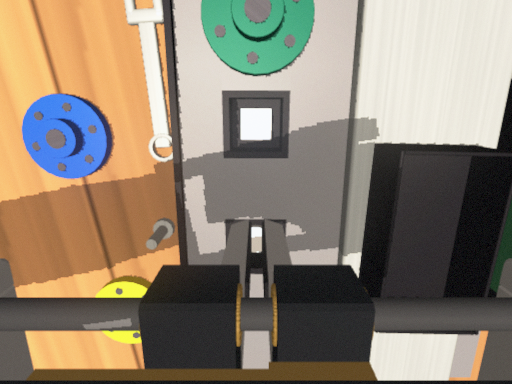

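The square well is fully exposed, with its plate at (256,124) and key at (256,124). The flange lies flat beyond it at about (258,15).

Run:
```python
from h import *
P,im,d=cloud('w4'); v,u=np.mgrid[:384,:512]
W=(abs(u-256)<36)&(abs(v-124)<36)
pl=W&(im.max(2)<75)&(abs(P[...,2]-.06)<.004)
print('plate',pl.sum(),cv2.minAreaRect((P[pl][:,:2]*1000).astype(np.float32)))
wk=W&(im.min(2)>180);print('key',P[wk].mean(0),cv2.minAreaRect((P[wk][:,:2]*1000).astype(np.float32)))
hsv=cv2.cvtColor(im,cv2.COLOR_RGB2HSV)
g=(hsv[...,0]>60)&(hsv[...,0]<90)&(hsv[...,1]>100)&(abs(u-258)<70)&(v<90)&(P[...,2]<.08)
q=P[g];print('flange near edge scale-y from tare', ((q[:,:2]-[.535,.164])@[.142,.99]).min(), np.percentile(q[:,2],[5,50,95]))
go((.535,.164,.363),171.85)
```

```text
plate 580 ((533.8131713867188, 161.82034301757812), (53.67508316040039, 58.62812423706055), 82.24728393554688)
key [0.53434434 0.16736739 0.04634098] ((534.9148559570312, 168.4600372314453), (53.66717529296875, 64.30148315429688), 82.08202362060547)
flange near edge scale-y from tare 0.04234996854578029 [0.07303877 0.07434364 0.07561437]
t 5.57 shift [ 0.599 -0.006  0.001] turn [-0.002 -0.002 -0.997]
```

move_arm --increments '[[[0, 0.2, 0, 0, 0, 0, -0.08], [0, 0.4, 0, 0, 0, 0, -0.16], [0, 0.6, -0.006, 0, 0, 0, -0.24], [0, 0.6, -0.006, 0, 0, 0, -0.31], [0, 0.6, -0.006, 0, 0, 0, -0.39], [0, 0.6, -0.006, 0, 0, 0, -0.47], [0, 0.6, -0.006, 0, 0, 0, -0.55], [0, 0.6, -0.006, 0, 0, 0, -0.62]]]'

```text
time: 6.23
tool_pos: [0.535, 0.1665, 0.3637]
ee_rot: [-3.14, -0.003, 2.416]
wrist_force: [-0.2, 0.1, -0.1]
width: 0.0005
```

move_arm --increments '[[[0, 0, 0, 0, 0, 0, -0.08], [0, 0, 0, 0, 0, 0, -0.16], [0, 0, 0, 0, 0, 0, -0.24], [0, 0, 0, 0, 0, 0, -0.31], [0, 0, 0, 0, 0, 0, -0.377], [0, 0, 0, 0, 0, 0, -0.377]]]'

```text
time: 6.73
tool_pos: [0.5351, 0.1663, 0.3639]
ee_rot: [3.141, -0.003, 3.004]
wrist_force: [-0.4, 0.7, 0.1]
width: 0.0001
```

Run:
```python
from h import *
snap('wrist','w5');snap('side','s5')
go((.535,.1635,.265),171.85);o=robot.get_obs();print(o['tool_pos'],o['wrist_force'],o['width'])
```

```text
t 6.83 shift [-0.004 -0.025  0.993] turn [ 0.    -0.001  0.   ]
[0.53511255 0.16600692 0.36433137] [-0.10069377  0.46840364  0.79263021] 0.0007432367029742153
```

View pics/w5.png

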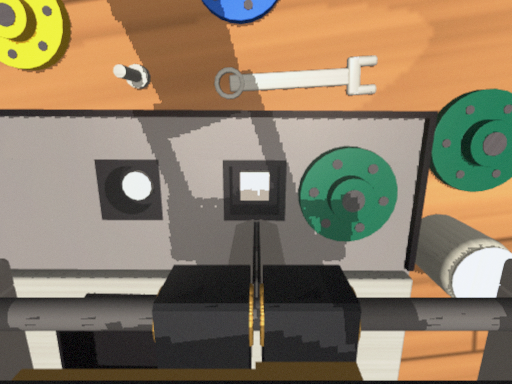

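View pics/s5.png

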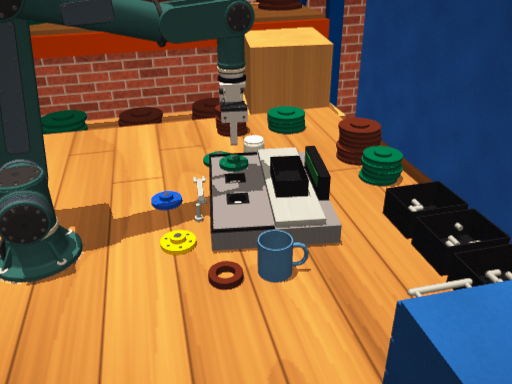

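Both wells are uncovered: round (130,190), square (254,190), flange at (348,193) on the deck. One quick plate check in this view.

Run:
```python
from h import *
P,im,d=cloud('w5'); v,u=np.mgrid[:384,:512]
for c in(254,129):
    W=(abs(u-c)<36)&(abs(v-190)<33)
    pl=W&(im.max(2)<75)&(abs(P[...,2]-.06)<.004)
    print('plate',pl.sum(),cv2.minAreaRect((P[pl][:,:2]*1000).astype(np.float32)))
hsv=cv2.cvtColor(im,cv2.COLOR_RGB2HSV)
g=(hsv[...,0]>60)&(hsv[...,0]<90)&(hsv[...,1]>100)&(abs(u-348)<60)&(abs(v-193)<60)&(P[...,2]<.08)
print('flange',cv2.minEnclosingCircle((P[g][:,:2]*1000).astype(np.float32)))
```

```text
plate 1001 ((534.7514038085938, 164.43923950195312), (59.288047790527344, 59.23948287963867), 81.74610137939453)
plate 1801 ((517.0125122070312, 45.195369720458984), (59.621646881103516, 58.45847702026367), 82.01204681396484)
flange ((548.7019653320312, 248.3939971923828), 46.28568649291992)
```

move_arm --increments '[[[0, 0, -0.017, 0.3, 0, 0, 0], [0, 0, -0.017, 0.6, 0, 0, 0], [0, 0, -0.017, 0.85, 0, 0, 0], [0, 0, -0.017, 0.95, 0, 0, 0], [0, 0, -0.017, 1, 0, 0, 0], [0, 0, -0.017, 1, 0, 0, 0]]]'

```text
time: 7.33
tool_pos: [0.5349, 0.1638, 0.2647]
ee_rot: [-3.141, -0.002, 3.001]
wrist_force: [-0.0, 0.2, -0.4]
width: 0.0005
```

move_arm --increments '[[[0, 0, 0, 0.06, 0, 0, 0], [0, 0, 0, 0.12, 0, 0, 0], [0, 0, 0, 0.17, 0, 0, 0], [0, 0, 0, 0.17, 0, 0, 0], [0, 0, 0, 0.17, 0, 0, 0]]]'

```text
time: 7.75
tool_pos: [0.535, 0.1636, 0.2487]
ee_rot: [3.141, 0.0, 3.001]
wrist_force: [0.3, 0.6, 0.7]
width: 0.0006
```

Run:
```python
from h import *
go((.5347,.1643,.2352),171.85);o=robot.get_obs();print(o['tool_pos'],o['wrist_force'],o['width'])
```

```text
t 7.75 shift [0.004 0.006 0.135] turn [0.    0.    0.001]
[0.53500683 0.1636493  0.24874294] [0.34020051 0.5553602  0.67665615] 0.0006475886057166487
```

move_arm --increments '[[[0, 0, 0, 0.04, 0, 0, 0], [0, 0, 0, 0.08, 0, 0, 0], [0, 0, 0, 0.1, 0, 0, 0], [0, 0, 0, 0.1, 0, 0, 0]]]'

```text
time: 8.08
tool_pos: [0.5353, 0.1637, 0.2388]
ee_rot: [3.141, 0.001, 3.002]
wrist_force: [0.6, 0.0, 2.3]
width: 0.0004
```

move_arm --increments '[[[0, 0, 0, 0.01, 0, 0, 0], [0, 0, 0, 0.02, 0, 0, 0], [0, 0, 0, 0.02, 0, 0, 0]]]'

```text
time: 8.33
tool_pos: [0.5353, 0.1637, 0.2372]
ee_rot: [3.141, 0.001, 3.002]
wrist_force: [0.8, -0.3, 3.5]
width: 0.0001
```

move_arm --increments '[[[0, 0, 0, 0.01, 0, 0, 0], [0, 0, 0, 0.02, 0, 0, 0], [0, 0, 0, 0.03, 0, 0, 0], [0, 0, 0, 0.03, 0, 0, 0]]]'

```text
time: 8.67
tool_pos: [0.5353, 0.1637, 0.2354]
ee_rot: [3.141, 0.001, 3.002]
wrist_force: [-2.1, -0.3, 9.9]
width: 0.0005
```

The force has risen past the 4.5 N spring to 9.9 N, so the key is bottomed. I'll add a little more and hold.

move_arm --increments '[[[0, 0, 0, 0.005, 0, 0, 0], [0, 0, 0, 0.005, 0, 0, 0], [0, 0, 0, 0.005, 0, 0, 0], [0, 0, 0, 0.005, 0, 0, 0], [0, 0, 0, 0.005, 0, 0, 0], [0, 0, 0, 0.005, 0, 0, 0], [0, 0, 0, 0.005, 0, 0, 0], [0, 0, 0, 0.005, 0, 0, 0]]]'

```text
time: 9.33
tool_pos: [0.5352, 0.1637, 0.2353]
ee_rot: [3.141, 0.002, 3.002]
wrist_force: [-2.4, -0.7, 11.3]
width: 0.0006
```

move_arm --increments '[[[0, 0, 0, 0, 0, 0, 0], [0, 0, 0, 0, 0, 0, 0], [0, 0, 0, 0, 0, 0, 0], [0, 0, 0, 0, 0, 0, 0]]]'

```text
time: 9.67
tool_pos: [0.5353, 0.1637, 0.2354]
ee_rot: [3.141, 0.002, 3.002]
wrist_force: [-1.8, -0.7, 11.6]
width: 0.0004
```

move_arm --increments '[[[0, 0, 0, -0.1, 0, 0, 0], [0, 0, 0, -0.3, 0, 0, 0], [0, 0, 0, -0.6, 0, 0, 0], [0, 0, 0, -0.9, 0, 0, 0], [0, 0, 0, -1, 0, 0, 0], [0, 0, 0, -1, 0, 0, 0]]]'

```text
time: 10.17
tool_pos: [0.5355, 0.1638, 0.3361]
ee_rot: [3.14, 0.005, 3.002]
wrist_force: [0.5, -0.2, -0.0]
width: 0.0007
```

move_arm --increments '[[[0, 0, 0, -0.3, 0, 0, 0], [0, 0, 0, -0.6, 0, 0, 0], [0, 0, 0, -0.6, 0, 0, 0], [0, 0, 0, -0.6, 0, 0, 0]]]'

```text
time: 10.5
tool_pos: [0.5351, 0.1636, 0.3927]
ee_rot: [3.141, 0.0, 3.002]
wrist_force: [0.9, -0.4, 0.4]
width: 0.0006
```

Run:
```python
from h import *
snap('wrist','w6');snap('top','t6')
o=robot.get_obs();print(o['time'],o['tool_pos'],o['wrist_force'])
P,im,d=cloud('w6');hsv=cv2.cvtColor(im,cv2.COLOR_RGB2HSV)
Q=P[...,:2]-[.5347,.1643]
for n,c in(('tare',[.5347,.1643]),('power',[.517,.0452])):
    m=(np.linalg.norm(P[...,:2]-c,axis=-1)<.012)&(im.min(2)>120)&(P[...,2]<.056); print(n,m.sum(),np.median(P[m][:,2]))
```

```text
10.6 [0.53475368 0.16356057 0.39013501] [ 0.25850692  0.08873087 -0.60977362]
tare 361 0.042257793794809775
power 360 0.04239958470659837
```

View pics/w6.png

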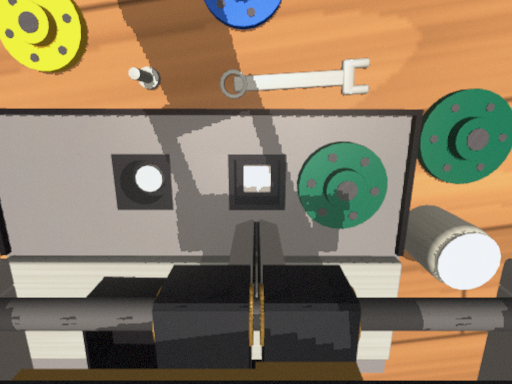

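View pics/t6.png

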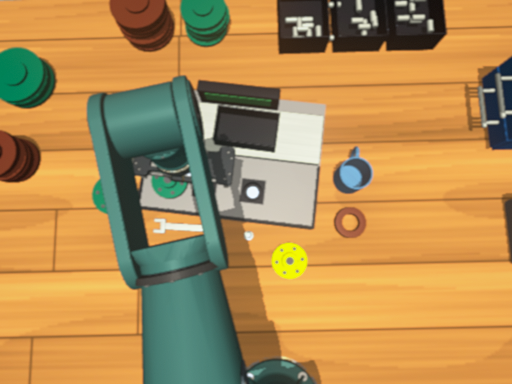

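The square key (257,178) and the round key (149,178) both read z ≈ 42 mm, which is released. The flange (343,185) lies flat beside the well, and the bin, wrench, bolt and other things are unmoved. Handing in.

```bash
python3 -c "
from bench import robot
print(robot.close_job())"
```

```text
the job is handed in; nothing more can be done
None
```

The job is done and handed in at about 10.6 s of the 42 s allowed; no verdict was reported.

- **Flange:** I pushed the green flange about 85 mm toward the +y end of the deck with both fingertips. It lies flat, with its near edge about 42 mm from the tare well's centre, clear of both wells and the rim.
- **Tare key:** I pressed it with the closed fingertips to z ≈ 36 mm, which is the full 6 mm of travel. The force rose to about 11 N, past the 4.5 N the spring needs. I held it for just over 1 s and let go.
- **Last checks:** Both keys read z ≈ 42 mm, which is released. Wrist force was about zero with the tool well clear. The things visible in the last pictures were where they started, though the arm hid part of the final top view. No check failed or disagreed.

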